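# Shut the marked air valve of the floating table

### The job

The air supply of this vibration-isolated table must be shut off. With the fingertips, push the grey cover of the white valve box all the way to the robot's left, over the box's closed half, to bare the two valves, then push the green handle round clockwise until it is fully shut, square across its pipe. Only push, never grip the cover's rib or the handle; leave the cover open, the blue handle as it is, and every loose thing on the table where it lies.

Things in the scene. Friction and masses are not known exactly. Their poses are not given: they have to be found in the camera images.
- valve_box: White valve box fixed to the table, 170 (x) by 500 (y) by 54 mm high, walls 4 mm. Origin: centre of its underside, on the table; its x points away from the robot at yaw 0, y to the left, z up; yaw within 0.3 rad either way. Its right half (box y from -246 to +3 mm, box x from -81 to +81 mm) is an open bay with its floor at z 6 mm, roofed at the start by the cover; its left half is closed by a fixed white deck, over which the cover slides.
- cover (a joint): Slide of the grey metal cover along the box's +y (to the left), m: 0 = bay roofed, 0.230 = fully open, against its stop; starts between 0 and 0.04. Plate 166 (x) by 240 (y) by 5 mm, underside 55 mm and top 60 mm above the table; at 0 it spans box y -247 to -7 mm. It needs about 2.5 N to slide, stays where it is left, and cannot come off.
- cover_rib (a point): Middle of the black rib that stands on the cover, by which it is pushed: 100 (x) by 12 (y) mm, 30 mm high, its top 90 mm and its foot 60 mm above the table. This point is 75 mm above the table, 73 mm to the right (box -y) of the cover's centre; it moves with the cover and has the box's axes. Push its right (box -y) face to open; fingers that press both its long faces at once count as gripping.
- green_handle (a joint): Angle of the green (marked) valve handle, rad: 0 = open, handle along its pipe and pointing to the box's -x (towards the robot); 1.571 = shut against its stop, handle pointing to the box's +y (left), across the pipe. It turns clockwise seen from above about a vertical axis. Starts between 0 and 0.2. It needs about 0.1 N m, so some 2.5 N at 40 mm from the axis, and stays where it is left.
- green_pivot (a point): Point on the turning axis of the green handle, at the height of its top, 46 mm above the table; box x +30 mm, box y about -185 mm or -85 mm: green and blue change places from run to run. The handle is a bright green straight bar, 60 mm long from the axis to its end, 12 mm thick, its underside 26 mm and its top 46 mm above the table; its hub has a radius of 10 mm. Below it are a brass valve body and a 14 mm copper pipe along the box's x, top 21 mm above the table.
- green_tip (a point): End of the green handle, at the height of its top, 60 mm from its axis. The long face that looks to box -y while the valve is open is the one to push to shut it; fingers that press both long faces at once count as gripping.
- blue_handle (a joint): Angle of the blue valve handle, same mechanism and sizes as the green one: 0 = open. Starts between 0 and 0.15 and must be left alone.
- blue_pivot (a point): Point on the turning axis of the blue handle, at the height of its top, 46 mm above the table; 100 mm to the left or right of the green one.
- syringe: Clear plastic syringe lying on the table, 131 mm long along its x, 30 mm wide, loose; origin on the table below its barrel. Leave alone.
- mouse: Black and grey computer mouse, 100 by 58 by 32 mm, loose; origin: centre of its underside. Leave alone.
- flask: Amber bottle, 56 mm in diameter, 110 mm tall, loose; origin: centre of its underside. Leave alone.
- tape_roll: Orange roll of tape lying flat, 70 mm across, 19 mm high, loose; origin: centre of its underside. Leave alone.
- saline_jar: White jar with a blue lid, 60 mm in diameter, 75 mm tall, loose; origin: centre of its underside. Leave alone.
- screwdriver: Screwdriver lying on the table, 170 mm long along its x, loose; origin on the table under it. Leave alone.
- dish: Shallow glass dish, 90 mm across, 18 mm high, loose; origin: centre of its underside. Leave alone.

How it is judged:
By the outcome, as a careful person would: the job done as asked, in the order asked, and still so for the second after the job is handed in, with the robot touching nothing.
It also fails if it takes over 48 s, if anything falls off the work surface, if the arm or the gripper's body presses on something with over 40 N, if the wrist force passes 120 N, or if a joint passes its speed limit or range.

### The arm

A 6-joint arm with a two-finger parallel gripper is mounted at the origin on the work surface. World frame = base frame: x ahead of the robot, y to its left, z up, the work surface at z = 0. Lengths are in mm, angles in rad, forces in N, time in s.
With the tool pointing down it reaches from about 275 to 1000 mm from the base axis. Payload 8.4 kg.
Tool frame: the origin (TCP) lies midway between the tips of the shut fingers; the grasp point (between the pads) lies 19 mm behind it; z points along the fingers, y is the line along which they close (so a half turn about z gives the same grasp; the last joint's range is limited). The gripper opens to 85 mm and grips with 20 to 120 N. Pads are 22 mm wide; open, the fingers measure 114 mm over their backs; the gripper's body (76 mm by 85 mm) begins 54 mm behind the grasp point. The pads swing forward as they close: fully open they stand 13 mm farther back than shut.
Start: joints at [1.148, 0.353, 1.633, -0, 1.155, -0.002], TCP at [255.306, 570.48, 231.281] pointing down, gripper open.
Joint ranges: [-2.63, 2.63], [-0.92, 2.1], [0.06, 2.66], [-1.3, 4.44], [0, 2.69], [-3.02, 3.02]. Speed limits (rad/s): [2.22, 2.22, 2.79, 3.14, 3.14, 3.14].

### API

Orientations are given as [roll, pitch, yaw] about the fixed x, y, z axes, in that order (R = Rz(yaw) Ry(pitch) Rx(roll)).
In Python, from rig import monitor, imaging, r gives the robot as it stands.
- The arm moves only by the tool drive_tool, never from a script. Its argument "plan" is a list of rows, each an object of numbers: "x", "y", "z": the shift along the tool's x, y, z in units of 50 mm (1.0 is 50 mm); "ax", "ay", "az": the turn, a rotation vector about the tool's x, y, z in units of 6 degrees (1.0 is 6 degrees); "hand": the finger opening in mm, from 0 to 85.4. In form: [{"x": .., "y": .., "z": .., "ax": .., "ay": .., "az": .., "hand": ..}, ...]. A call has 1 to 8 rows; each row is the pose to reach, as a shift and turn from the pose commanded when the call began, along the tool's axes at that moment; what a row does not reach only later rows make up. A row lasts 1/10 s, in which the tool goes at most 50 mm and 8.59 degrees, less where a joint would pass 70% of its speed; a pose out of reach is approached as far as the arm can. A call with a gripper value outside its range is refused whole. The fingers move at their own pace and stop on an object; "grip_force" is the grip in N (left out, the last holds). Time passes only in rows, so rows that repeat a pose let the fingers close. It gives the time, the measured TCP pose, the force, the opening and the grip force at its end, in the units of the state.
- monitor.sense(): the state, without advancing time (a new reading comes with each control period).
- imaging.grab_frame(name): name is "scene" or "top"; returns the picture (480x640x3 uint8, red, green, blue); there is no depth.
- imaging.camera_info(name): a dict with "mtx" (3x3 intrinsics, pixels), "R" (3x3) and "t" (3): a world point X has camera coordinates R X + t. Camera axes: x right, y down, z forward; pixel columns grow to the right and rows downward; lengths in mm; the calibration is good to about 2 mm. A picture is of the moment at which its call begins. camera_info takes no time and is no camera call.
- r.sign_off(): hands the job in; it is judged then, once.
The state is a dict: "clock": time; "qpos": joint angles; "qvel": joint speeds; "joint_efforts": joint torques, N m; "eef_pos": TCP position; "tcp_rot": TCP orientation; "contact_force": force on the tool from outside, world axes, zero at the start; "wrist_torque": the same for the moment, N m; "opening": opening from 0.0 (shut) to 1.0 (fully open); "grasp_force": force on a finger pad.
Only numpy, scipy, OpenCV 4.12 (cv2) and the standard library are available. Lean on these libraries where they do the work, as an engineer would, in place of code of your own. Each camera call takes 0.05 s, during which the arm holds its last target. There are 200 camera calls.

## Working session

There is one attempt and no reset: what is moved stays moved. The work goes in short steps, Python scripts to look and compute and a tool call to move; the robot and the scene stay as the last step left them, time stands still between calls to the robot, and variables do not carry over. Pictures are saved under pics/ and viewed, at most 10 in all, crops included, and the job is handed in when it is done.

Besides the shell and the picture viewer there is one more tool, called after "Call:" by a JSON object that holds its "api" and its "payload". drive_tool: Moves the arm, as the interface text tells. Its arguments: {"type":"object","properties":{"plan":{"type":"array","items":{"type":"object","properties":{"x":{"type":"number"},"y":{"type":"number"},"z":{"type":"number"},"ax":{"type":"number"},"ay":{"type":"number"},"az":{"type":"number"},"hand":{"type":"number"}}}},"grip_force":{"type":"number"}},"required":["plan"]}

```bash
mkdir -p pics; python3 - <<'E'
from rig import monitor, imaging, r
import cv2
for n in ("top","scene"):
    cv2.imwrite(f"pics/{n}0.png",imaging.grab_frame(n)[:,:,::-1]); c=imaging.camera_info(n); print(n,c)
print(monitor.sense())
E
```

```text
top {'mtx': array([[500.31198558,   0.        , 304.40059364],
       [  0.        , 500.31198558, 233.2707087 ],
       [  0.        ,   0.        ,   1.        ]]), 'R': array([[-0.00918392, -0.99993925, -0.00609566],
       [-0.98014634,  0.01020923, -0.19801243],
       [ 0.19806264,  0.00415611, -0.98018055]]), 't': array([148.25212912, 594.2121404 , 920.63163684])}
scene {'mtx': array([[586.16036252,   0.        , 320.32320571],
       [  0.        , 586.16036252, 249.40598706],
       [  0.        ,   0.        ,   1.        ]]), 'R': array([[-0.17923516,  0.98374182, -0.01126044],
       [ 0.84098154,  0.14726512, -0.52063715],
       [-0.51051427, -0.1027863 , -0.85370379]]), 't': array([ -28.79428573, -482.29894929, 1612.16194082])}
{'clock': 0.1, 'qpos': array([ 1.14760254e+00,  3.53553908e-01,  1.63405895e+00,  4.13031404e-05,
        1.15518033e+00, -2.40033226e-03]), 'qvel': array([ 0.00064846, -0.00216654, -0.00255816,  0.00169535, -0.00018027,
       -0.0006956 ]), 'joint_efforts': array([ 5.84648387e-04, -6.06353617e+01, -3.42820466e+01,  1.21270464e-04,
        4.03236379e-03, -3.55302757e-05]), 'eef_pos': array([255.11946912, 570.10172458, 230.6526986 ]), 'tcp_rot': array([-3.14039222e+00, -4.06484231e-05,  2.72078248e+00]), 'contact_force': array([-0.32702516,  0.29786867,  1.20448323]), 'wrist_torque': array([ 0.005306  ,  0.00407998, -0.01172002]), 'grasp_force': 0.0, 'opening': 1.000768402541988}
```

View pics/top0.png

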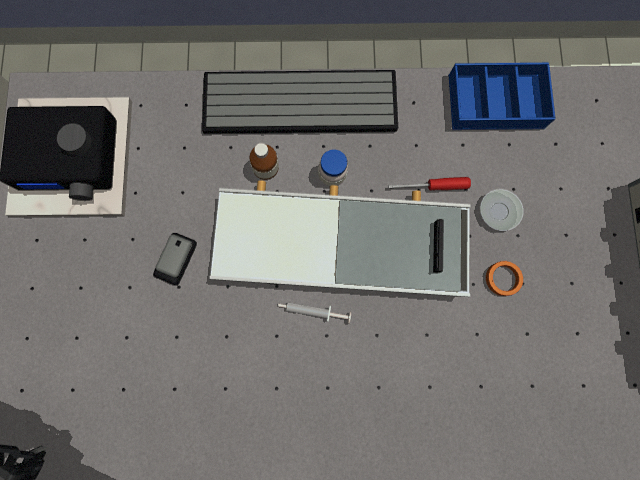

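View pics/scene0.png

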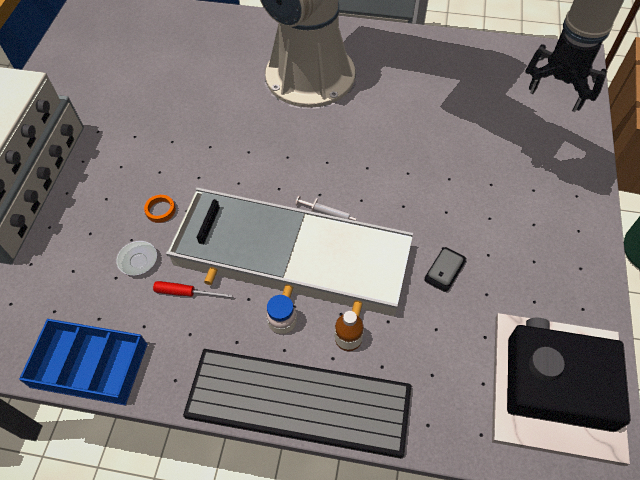

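The top view shows the box with outer corners at about (220,190), (469,206), (468,295) and (211,279). The rib is at (438,220)–(437,272), with the flask and jar behind the box and the syringe in front. Next I'll back-project these points.

```bash
cat > h.py <<'E'
import numpy as np, cv2
from rig import monitor, imaging, r
def ray(n,uv,z):
    c=imaging.camera_info(n); K,R,t=map(np.asarray,(c["mtx"],c["R"],c["t"]))
    C=-R.T@t; d=R.T@np.linalg.inv(K)@np.array([*uv,1.]); return (C+d*(z-C[2])/d[2])
def proj(n,X):
    c=imaging.camera_info(n); p=(c["mtx"]@(c["R"]@np.asarray(X,float).T+np.asarray(c["t"])[:,None])); return (p[:2]/p[2]).T
E
python3 - <<'E'
from h import *
from scipy.optimize import least_squares
top=[(220,190),(469,206),(468,295),(211,279)]
P=[ray("top",p,54)[:2] for p in top]; print(np.round(P,1))
print("sides",[round(float(np.linalg.norm(P[i]-P[i-1]))) for i in range(4)])
print("rib top", ray("top",(439,220),90),ray("top",(438,272),90), "C",ray("top",(0,0),0))
sc=[(313,0)]
im=cv2.imread("pics/top0.png"); s=cv2.imread("pics/scene0.png")
a=cv2.resize(im[180:305,200:480],None,fx=2.8,fy=2.8,interpolation=cv2.INTER_CUBIC)
b=cv2.resize(s[180:310,155:425],None,fx=2.2,fy=2.2)
rows=np.zeros((a.shape[0]+b.shape[0]-40,800,3),np.uint8)
# box estimate: fit 4 corners
def res(p):
    c,s_=np.cos(p[2]),np.sin(p[2])
    M=np.array([[p[0]+c*x-s_*y,p[1]+s_*x+c*y,54] for x,y in((85,250),(85,-250),(-85,-250),(-85,250))])
    return (proj("top",M)-np.array(top)).ravel()
f=least_squares(res,[550,0,0]); print(f.x,f.fun)
np.save("box.npy",f.x)
x,y,th=f.x;c,s_=np.cos(th),np.sin(th)
def W(X): return [x+c*X[0]-s_*X[1],y+s_*X[0]+c*X[1],X[2]]
box=[W(q) for q in((85,250,54),(85,-250,54),(-85,-250,54),(-85,250,54))]
for n,g in(("top",im),("scene",s)):
    q=proj(n,box); 
    cv2.polylines(g,[np.round(q*16).astype(int)],True,(0,0,255),1,shift=4)
a=cv2.resize(im[180:305,200:480],None,fx=2.4,fy=2.4,interpolation=cv2.INTER_CUBIC)
b=cv2.resize(s[180:310,155:435],None,fx=2.2,fy=2.2)
o=np.zeros((a.shape[0]+b.shape[0],700,3),np.uint8);o[:a.shape[0],:a.shape[1]]=a;o[a.shape[0]:,:b.shape[1]]=b
cv2.imwrite("pics/fit.png",o)
E
```

```text
[[ 687.3  311.2]
 [ 648.8 -185.5]
 [ 472.6 -170.5]
 [ 508.3  324.3]]
sides [179, 498, 177, 496]
rib top [ 612.67276859 -114.39401682   90.        ] [ 513.22281035 -106.32393712   90.        ] C [1164.29736787  840.17132033    0.        ]
[ 5.79041689e+02  6.99088997e+01 -7.48992334e-02] [-0.88298704  2.29294185  0.24555475  1.78709258  1.18419702 -1.54557434
 -0.58236828 -2.41175329]
```

View pics/fit.png

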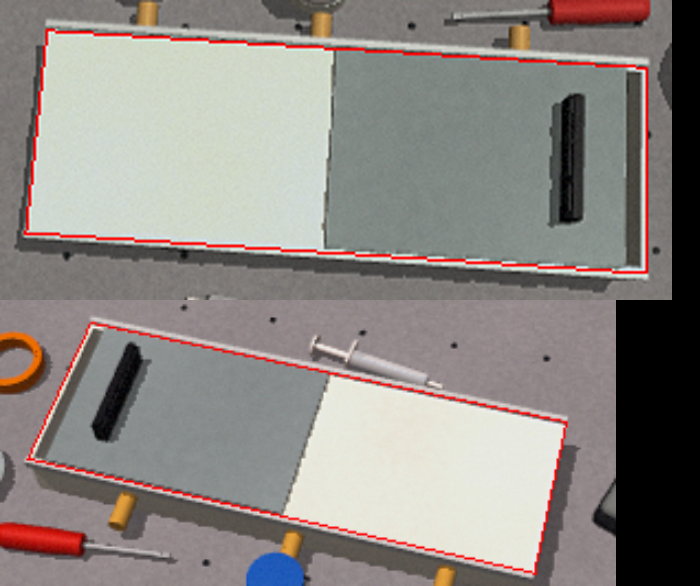

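The fit is plausible: rib length 100 mm, box length 498 mm, yaw about -0.077. The cover slide starts at about 19 mm. Next is a helper for planning moves, then the approach.

```bash
cat >> h.py <<'E'
from scipy.spatial.transform import Rotation as Ro
B=np.array([577.,70.]); TH=-0.077
def W(bx,by,z): 
    c,s=np.cos(TH),np.sin(TH); return np.array([B[0]+c*bx-s*by,B[1]+s*bx+c*by,z])
def inbox(p): 
    c,s=np.cos(TH),np.sin(TH); d=np.asarray(p[:2])-B; return np.array([c*d[0]+s*d[1],-s*d[0]+c*d[1],p[2]])
def go(*targets,yaw=np.pi/2+TH):
    st=monitor.sense(); R0=Ro.from_euler("xyz",st["tcp_rot"]); Rt=Ro.from_euler("xyz",[np.pi,0,yaw])
    print("clock",st["clock"],"box",inbox(st["eef_pos"]).round(1),"F",st["contact_force"].round(1))
    rv=np.degrees((R0.inv()*Rt).as_rotvec())/6
    for t in targets: print(t,"xyz",(R0.inv().apply(W(*t)-st["eef_pos"])/50).round(2),"a",rv.round(2))
E
python3 -c "
from h import *
go((0,-228,200),(0,-228,70))"
```

```text
clock 0.1 box [-359.4  473.9  230.7] F [-0.3  0.3  1.2]
(0, -228, 200) xyz [-11.5  -10.79   0.63] a [-1.000e-02  1.000e-02  1.172e+01]
(0, -228, 70) xyz [-11.5  -10.79   3.23] a [-1.000e-02  1.000e-02  1.172e+01]
```

Call:
{"api": "drive_tool", "payload": {"plan": [{"x": -11.5, "y": -10.8, "z": 0.6, "az": 11.7, "hand": 0}, {"x": -11.5, "y": -10.8, "z": 0.6, "az": 11.7, "hand": 0}, {"x": -11.5, "y": -10.8, "z": 0.6, "az": 11.7, "hand": 0}, {"x": -11.5, "y": -10.8, "z": 0.6, "az": 11.7, "hand": 0}, {"x": -11.5, "y": -10.8, "z": 0.6, "az": 11.7, "hand": 0}, {"x": -11.5, "y": -10.8, "z": 0.6, "az": 11.7, "hand": 0}, {"x": -11.5, "y": -10.8, "z": 0.6, "az": 11.7, "hand": 0}, {"x": -11.5, "y": -10.8, "z": 0.6, "az": 11.7, "hand": 0}]}}

```text
invalid input
```

```bash
python3 -c "
from h import *
go((0,-228,200),(0,-228,70))"
```

```text
clock 0.1 box [-359.4  473.9  230.7] F [-0.3  0.3  1.2]
(0, -228, 200) xyz [-11.5  -10.79   0.63] a [-1.000e-02  1.000e-02  1.172e+01]
(0, -228, 70) xyz [-11.5  -10.79   3.23] a [-1.000e-02  1.000e-02  1.172e+01]
```

Call:
{"api": "drive_tool", "payload": {"plan": [{"x": -0.7, "y": -0.7, "z": 0, "ax": 0, "ay": 0, "az": 1, "hand": 0}, {"x": -1.4, "y": -1.3, "z": 0, "ax": 0, "ay": 0, "az": 2, "hand": 0}, {"x": -2.1, "y": -2.0, "z": 0, "ax": 0, "ay": 0, "az": 3, "hand": 0}, {"x": -2.8, "y": -2.6, "z": 0, "ax": 0, "ay": 0, "az": 4, "hand": 0}, {"x": -3.5, "y": -3.3, "z": 0, "ax": 0, "ay": 0, "az": 5, "hand": 0}, {"x": -4.2, "y": -3.9, "z": 0, "ax": 0, "ay": 0, "az": 6, "hand": 0}, {"x": -4.9, "y": -4.6, "z": 0, "ax": 0, "ay": 0, "az": 7, "hand": 0}, {"x": -5.6, "y": -5.2, "z": 0, "ax": 0, "ay": 0, "az": 8, "hand": 0}]}}

```text
clock: 0.9
eef_pos: [404.6, 216.7, 231.2]
tcp_rot: [-3.141, 0.0, 1.879]
contact_force: [1.1, 1.0, 0.2]
opening: -0.001
grasp_force: 0.0
```

```bash
python3 -c "
from h import *
go((0,-228,200),(0,-228,70))"
```

```text
clock 0.9 box [-183.1  133.   231.2] F [1.1 1.  0.2]
(0, -228, 200) xyz [-8.07  0.68  0.62] a [-0.    0.    3.68]
(0, -228, 70) xyz [-8.07  0.68  3.22] a [-0.    0.    3.68]
```

Call:
{"api": "drive_tool", "payload": {"plan": [{"x": -1, "y": 0.1, "z": 0.1, "ax": 0, "ay": 0, "az": 0.6, "hand": 0}, {"x": -2, "y": 0.2, "z": 0.2, "ax": 0, "ay": 0, "az": 1.2, "hand": 0}, {"x": -3, "y": 0.3, "z": 0.3, "ax": 0, "ay": 0, "az": 1.8, "hand": 0}, {"x": -4, "y": 0.4, "z": 0.4, "ax": 0, "ay": 0, "az": 2.4, "hand": 0}, {"x": -5, "y": 0.5, "z": 0.5, "ax": 0, "ay": 0, "az": 3.0, "hand": 0}, {"x": -6, "y": 0.6, "z": 0.6, "ax": 0, "ay": 0, "az": 3.7, "hand": 0}, {"x": -7, "y": 0.65, "z": 0.6, "ax": 0, "ay": 0, "az": 3.7, "hand": 0}, {"x": -8, "y": 0.7, "z": 0.6, "ax": 0, "ay": 0, "az": 3.7, "hand": 0}]}}

```text
clock: 1.7
eef_pos: [559.8, -150.3, 200.8]
tcp_rot: [-3.141, -0.0, 1.495]
contact_force: [0.6, 0.2, -0.3]
opening: -0.001
grasp_force: 0.0
```

```bash
python3 -c "
from h import *
go((0,-228,200),(0,-228,72))"
```

```text
clock 1.7 box [-2.000e-01 -2.210e+02  2.008e+02] F [ 0.6  0.2 -0.3]
(0, -228, 200) xyz [-0.14  0.    0.02] a [-0.01 -0.    0.01]
(0, -228, 72) xyz [-0.14  0.01  2.58] a [-0.01 -0.    0.01]
```

Call:
{"api": "drive_tool", "payload": {"plan": [{"x": -0.1, "y": 0, "z": 0.5, "ax": 0, "ay": 0, "az": 0, "hand": 0}, {"x": -0.1, "y": 0, "z": 1.0, "ax": 0, "ay": 0, "az": 0, "hand": 0}, {"x": -0.1, "y": 0, "z": 1.5, "ax": 0, "ay": 0, "az": 0, "hand": 0}, {"x": -0.1, "y": 0, "z": 2.0, "ax": 0, "ay": 0, "az": 0, "hand": 0}, {"x": -0.1, "y": 0, "z": 2.3, "ax": 0, "ay": 0, "az": 0, "hand": 0}, {"x": -0.1, "y": 0, "z": 2.5, "ax": 0, "ay": 0, "az": 0, "hand": 0}, {"x": -0.1, "y": 0, "z": 2.57, "ax": 0, "ay": 0, "az": 0, "hand": 0}, {"x": -0.1, "y": 0, "z": 2.57, "ax": 0, "ay": 0, "az": 0, "hand": 0}]}}

```text
clock: 2.5
eef_pos: [559.6, -153.2, 72.9]
tcp_rot: [3.141, 0.0, 1.496]
contact_force: [-0.3, 0.0, -1.2]
opening: 0.002
grasp_force: 0.0
```

```bash
python3 -c "
from h import *
go((0,-198,72),(0,13,72))
cv2.imwrite('pics/t1.png',cv2.resize(imaging.grab_frame('scene')[170:330,130:450,::-1],None,fx=2.4,fy=2.4))"
```

```text
clock 2.5 box [-2.000e-01 -2.239e+02  7.290e+01] F [-0.3  0.  -1.2]
(0, -198, 72) xyz [0.52 0.   0.02] a [0.   0.   0.02]
(0, 13, 72) xyz [4.74 0.01 0.02] a [0.   0.   0.02]
```

View pics/t1.png

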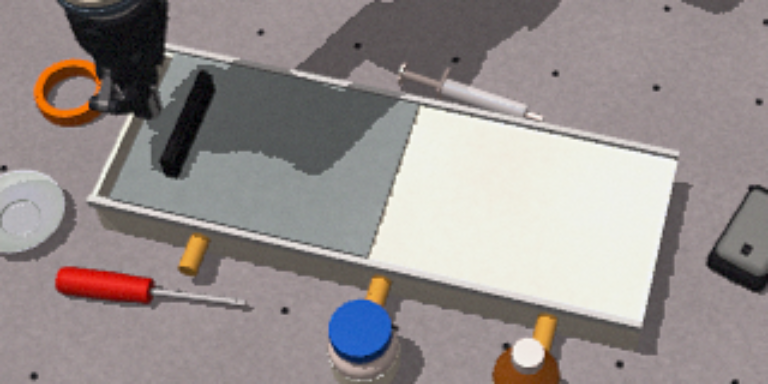

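The picture shows the shut fingers just right of the rib, at about (125,105) in the crop, clear of everything. Starting the push to the left.

Call:
{"api": "drive_tool", "payload": {"plan": [{"x": 0.2, "y": 0, "z": 0, "ax": 0, "ay": 0, "az": 0, "hand": 0}, {"x": 0.35, "y": 0, "z": 0, "ax": 0, "ay": 0, "az": 0, "hand": 0}, {"x": 0.5, "y": 0, "z": 0, "ax": 0, "ay": 0, "az": 0, "hand": 0}, {"x": 0.65, "y": 0, "z": 0, "ax": 0, "ay": 0, "az": 0, "hand": 0}, {"x": 0.85, "y": 0, "z": 0, "ax": 0, "ay": 0, "az": 0, "hand": 0}, {"x": 1.1, "y": 0, "z": 0, "ax": 0, "ay": 0, "az": 0, "hand": 0}, {"x": 1.4, "y": 0, "z": 0, "ax": 0, "ay": 0, "az": 0, "hand": 0}, {"x": 1.7, "y": 0, "z": 0, "ax": 0, "ay": 0, "az": 0, "hand": 0}]}}

```text
clock: 3.35
eef_pos: [566.1, -67.2, 72.9]
tcp_rot: [3.141, 0.0, 1.496]
contact_force: [1.6, -3.1, 0.4]
opening: -0.002
grasp_force: 1.5
```

Call:
{"api": "drive_tool", "payload": {"plan": [{"x": 0.3, "y": 0, "z": 0, "ax": 0, "ay": 0, "az": 0, "hand": 0}, {"x": 0.6, "y": 0, "z": 0, "ax": 0, "ay": 0, "az": 0, "hand": 0}, {"x": 0.9, "y": 0, "z": 0, "ax": 0, "ay": 0, "az": 0, "hand": 0}, {"x": 1.2, "y": 0, "z": 0, "ax": 0, "ay": 0, "az": 0, "hand": 0}, {"x": 1.5, "y": 0, "z": 0, "ax": 0, "ay": 0, "az": 0, "hand": 0}, {"x": 1.8, "y": 0, "z": 0, "ax": 0, "ay": 0, "az": 0, "hand": 0}, {"x": 2.1, "y": 0, "z": 0, "ax": 0, "ay": 0, "az": 0, "hand": 0}, {"x": 2.4, "y": 0, "z": 0, "ax": 0, "ay": 0, "az": 0, "hand": 0}]}}

```text
clock: 4.15
eef_pos: [574.8, 52.4, 72.7]
tcp_rot: [-3.141, 0.0, 1.496]
contact_force: [2.2, -3.4, 0.3]
opening: -0.002
grasp_force: 1.5
```

```bash
python3 -c "
from h import *
go((0,13,72))
cv2.imwrite('pics/t2.png',cv2.resize(imaging.grab_frame('top')[170:330,180:500,::-1],None,fx=2.4,fy=2.4))"
```

```text
clock 4.15 box [ -0.8 -17.7  72.7] F [ 2.2 -3.4  0.3]
(0, 13, 72) xyz [0.61 0.02 0.01] a [-0.    0.    0.02]
```

View pics/t2.png

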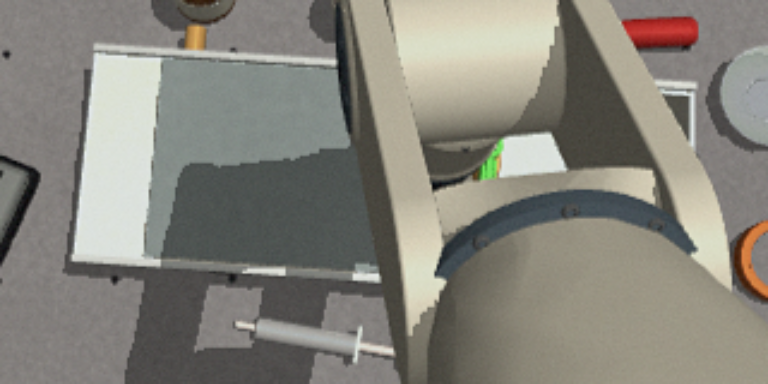

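The cover is moving left. Green shows at crop (490,160), so the green valve is the left one, near box y -85. I'll push to the stop gently.

Call:
{"api": "drive_tool", "payload": {"plan": [{"x": 0.2, "y": 0, "z": 0, "ax": 0, "ay": 0, "az": 0, "hand": 0}, {"x": 0.35, "y": 0, "z": 0, "ax": 0, "ay": 0, "az": 0, "hand": 0}, {"x": 0.45, "y": 0, "z": 0, "ax": 0, "ay": 0, "az": 0, "hand": 0}, {"x": 0.52, "y": 0, "z": 0, "ax": 0, "ay": 0, "az": 0, "hand": 0}, {"x": 0.57, "y": 0, "z": 0, "ax": 0, "ay": 0, "az": 0, "hand": 0}, {"x": 0.61, "y": 0, "z": 0, "ax": 0, "ay": 0, "az": 0, "hand": 0}, {"x": 0.61, "y": 0, "z": 0, "ax": 0, "ay": 0, "az": 0, "hand": 0}]}}

```text
clock: 4.9
eef_pos: [576.9, 81.8, 72.7]
tcp_rot: [-3.141, -0.0, 1.495]
contact_force: [-1.4, -1.8, 0.7]
opening: 0.002
grasp_force: 0.3
```

Not at the stop yet (force still low). I'll advance in small steps.

Call:
{"api": "drive_tool", "payload": {"plan": [{"x": 0.04, "y": 0, "z": 0, "ax": 0, "ay": 0, "az": 0, "hand": 0}, {"x": 0.08, "y": 0, "z": 0, "ax": 0, "ay": 0, "az": 0, "hand": 0}, {"x": 0.12, "y": 0, "z": 0, "ax": 0, "ay": 0, "az": 0, "hand": 0}, {"x": 0.12, "y": 0, "z": 0, "ax": 0, "ay": 0, "az": 0, "hand": 0}]}}

```text
clock: 5.3
eef_pos: [577.0, 83.5, 72.7]
tcp_rot: [-3.141, 0.006, 1.497]
contact_force: [-0.2, -26.2, 3.4]
opening: -0.007
grasp_force: 13.1
```

The force rose to 26 N at box y of about 13.5, as predicted, so the cover is at its stop. I'll back off, lift and move clear to look.

Call:
{"api": "drive_tool", "payload": {"plan": [{"x": -0.2, "y": 0, "z": 0, "ax": 0, "ay": 0, "az": 0, "hand": 0}, {"x": -0.6, "y": 0, "z": -0.1, "ax": 0, "ay": 0, "az": 0, "hand": 0}, {"x": -1.2, "y": 0, "z": -0.8, "ax": 0, "ay": 0, "az": 0, "hand": 0}, {"x": -2.0, "y": -0.5, "z": -1.5, "ax": 0, "ay": 0, "az": 0, "hand": 0}, {"x": -2.8, "y": -1.2, "z": -1.5, "ax": 0, "ay": 0, "az": 0, "hand": 0}, {"x": -3.6, "y": -2.0, "z": -1.5, "ax": 0, "ay": 0, "az": 0, "hand": 0}, {"x": -4.4, "y": -2.8, "z": -1.5, "ax": 0, "ay": 0, "az": 0, "hand": 0}, {"x": -5.2, "y": -3.6, "z": -1.5, "ax": 0, "ay": 0, "az": 0, "hand": 0}]}}

```text
clock: 6.1
eef_pos: [400.3, -139.5, 148.2]
tcp_rot: [3.14, 0.0, 1.496]
contact_force: [0.3, -1.1, -0.6]
opening: 0.0
grasp_force: 0.0
```

```bash
python3 -c "
from h import *
go((-20,-125,120))
a=imaging.grab_frame('scene')[:,:,::-1];b=imaging.grab_frame('top')[:,:,::-1]
cv2.imwrite('pics/a3.png',a);cv2.imwrite('pics/b3.png',b)
o=np.vstack([cv2.resize(a[170:310,150:430],None,fx=2.1,fy=2.1),cv2.resize(b[180:310,200:480],None,fx=2.1,fy=2.1)])
cv2.imwrite('pics/t3.png',o)"
```

```text
clock 6.1 box [-160.  -222.4  148.2] F [ 0.3 -1.1 -0.6]
(-20, -125, 120) xyz [1.94 2.8  0.57] a [0.02 0.   0.02]
```

View pics/t3.png

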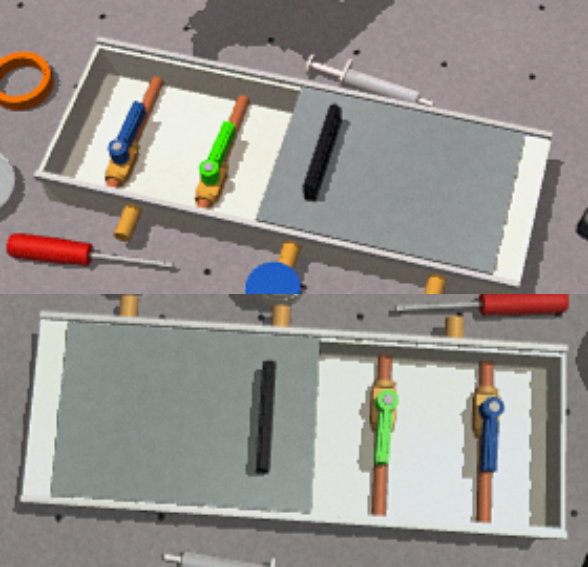

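Both views show the bay bared with the cover at its stop. In full top-view pixels the green pivot is at about (384.8,230) and its tip at (382,260.5). Blue is on the right.

```bash
python3 -c "
from h import *
p=ray('top',(384.8,230),46);t=ray('top',(382,260.5),46)
p,t=inbox(p),inbox(t);print(p,t,np.linalg.norm(p-t),np.arctan2(t[1]-p[1],p[0]-t[0]))
im=cv2.imread('pics/b3.png');h=cv2.inRange(cv2.cvtColor(im,cv2.COLOR_BGR2HSV),(45,120,80),(75,255,255))
v,u=np.nonzero(h);X=np.array([inbox(ray('top',q,46)) for q in zip(u,v)]);print(X.min(0),X.max(0),X.mean(0))
go((-20,-112,120),(-20,-112,36))"
```

```text
[ 33.05949439 -85.17272889  46.        ] [-28.50597796 -81.89575552  46.        ] 61.652623137514816 0.05317727220307219
[-27.90862341 -91.65730253  46.        ] [ 41.35613991 -73.56157776  46.        ] [  5.40329491 -81.44386482  46.        ]
clock 6.2 box [-163.3 -223.9  147.6] F [0.5 0.  0.7]
(-20, -112, 120) xyz [2.24 2.86 0.55] a [-0.02 -0.   -0.02]
(-20, -112, 36) xyz [2.24 2.86 2.23] a [-0.02 -0.   -0.02]
```

```bash
cat >> h.py <<'E'
P=np.array([31.,-85.])
def ctr(a,r=38,o=17,z=33):
    q=P+r*np.array([-np.cos(a),np.sin(a)])+o*np.array([-np.sin(a),-np.cos(a)]); return (*q,z)
def arc(angles):
    st=monitor.sense(); R0=Ro.from_euler("xyz",st["tcp_rot"]); print(st["clock"],inbox(st["eef_pos"]).round(1),st["contact_force"].round(1))
    for a in angles:
        Rt=Ro.from_euler("xyz",[np.pi,0,np.pi/2+TH-a])
        print(round(a,2),(R0.inv().apply(W(*ctr(a))-st["eef_pos"])/50).round(2),(np.degrees((R0.inv()*Rt).as_rotvec())/6).round(2))
E
python3 -c "
from h import *
go((-7,-118,120),(-7,-118,33))"
```

```text
clock 6.2 box [-163.3 -223.9  147.6] F [0.5 0.  0.7]
(-7, -118, 120) xyz [2.12 3.12 0.55] a [-0.02 -0.   -0.02]
(-7, -118, 33) xyz [2.12 3.13 2.29] a [-0.02 -0.   -0.02]
```

Call:
{"api": "drive_tool", "payload": {"plan": [{"x": 0.5, "y": 0.8, "z": 0.1, "ax": 0, "ay": 0, "az": 0, "hand": 0}, {"x": 1.1, "y": 1.6, "z": 0.3, "ax": 0, "ay": 0, "az": 0, "hand": 0}, {"x": 1.6, "y": 2.4, "z": 0.5, "ax": 0, "ay": 0, "az": 0, "hand": 0}, {"x": 2.0, "y": 2.9, "z": 0.5, "ax": 0, "ay": 0, "az": 0, "hand": 0}, {"x": 2.1, "y": 3.12, "z": 0.5, "ax": 0, "ay": 0, "az": 0, "hand": 0}, {"x": 2.1, "y": 3.12, "z": 0.5, "ax": 0, "ay": 0, "az": 0, "hand": 0}]}}

```text
clock: 6.8
eef_pos: [566.1, -44.7, 122.7]
tcp_rot: [3.141, -0.0, 1.497]
contact_force: [-0.2, -0.3, -0.6]
opening: 0.001
grasp_force: 0.0
```

```bash
python3 -c "
from h import *
go((-7,-118,33))
cv2.imwrite('pics/t4.png',cv2.resize(imaging.grab_frame('scene')[170:310,150:430,::-1],None,fx=2.4,fy=2.4))"
```

```text
clock 6.8 box [  -2.  -115.2  122.7] F [-0.2 -0.3 -0.6]
(-7, -118, 33) xyz [-0.06 -0.1   1.79] a [ 0.01 -0.    0.03]
```

View pics/t4.png

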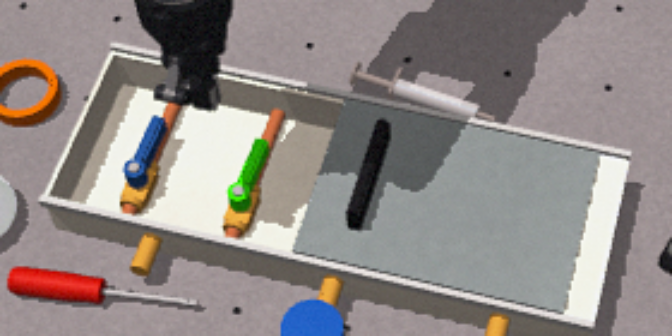

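The fingers hover at z 123 between the two handles. I'll go down beside green, right of it.

Call:
{"api": "drive_tool", "payload": {"plan": [{"x": -0.06, "y": -0.1, "z": 0.3, "ax": 0, "ay": 0, "az": 0, "hand": 0}, {"x": -0.06, "y": -0.1, "z": 0.6, "ax": 0, "ay": 0, "az": 0, "hand": 0}, {"x": -0.06, "y": -0.1, "z": 0.9, "ax": 0, "ay": 0, "az": 0, "hand": 0}, {"x": -0.06, "y": -0.1, "z": 1.2, "ax": 0, "ay": 0, "az": 0, "hand": 0}, {"x": -0.06, "y": -0.1, "z": 1.5, "ax": 0, "ay": 0, "az": 0, "hand": 0}, {"x": -0.06, "y": -0.1, "z": 1.7, "ax": 0, "ay": 0, "az": 0, "hand": 0}, {"x": -0.06, "y": -0.1, "z": 1.78, "ax": 0, "ay": 0, "az": 0, "hand": 0}, {"x": -0.06, "y": -0.1, "z": 1.78, "ax": 0, "ay": 0, "az": 0, "hand": 0}]}}

```text
clock: 7.65
eef_pos: [559.1, -48.3, 33.2]
tcp_rot: [-3.141, -0.0, 1.496]
contact_force: [0.3, -0.2, -0.3]
opening: 0.0
grasp_force: 0.0
```

```bash
python3 -c "
from h import *
arc([0,.1,.2,.3,.4,.5,.6,.7])"
```

```text
7.65 [  -8.8 -119.3   33.2] [ 0.3 -0.2 -0.3]
0 [0.35 0.04 0.  ] [-0.01 -0.    0.02]
0.1 [0.42 0.01 0.  ] [-0.01  0.    0.97]
0.2 [ 0.5  -0.02  0.  ] [-0.01  0.    1.93]
0.3 [ 0.59 -0.03  0.  ] [-0.01  0.    2.88]
0.4 [ 0.67 -0.04  0.  ] [-0.01  0.    3.84]
0.5 [ 0.75 -0.03  0.  ] [-0.01  0.    4.79]
0.6 [ 0.83 -0.02  0.  ] [-0.01  0.    5.75]
0.7 [ 0.92 -0.    0.  ] [-0.01  0.    6.7 ]
```

Call:
{"api": "drive_tool", "payload": {"plan": [{"x": 0.2, "y": 0.03, "z": 0, "ax": 0, "ay": 0, "az": 0, "hand": 0}, {"x": 0.35, "y": 0.03, "z": 0, "ax": 0, "ay": 0, "az": 0.2, "hand": 0}, {"x": 0.42, "y": 0.01, "z": 0, "ax": 0, "ay": 0, "az": 1, "hand": 0}, {"x": 0.5, "y": -0.02, "z": 0, "ax": 0, "ay": 0, "az": 1.9, "hand": 0}, {"x": 0.59, "y": -0.03, "z": 0, "ax": 0, "ay": 0, "az": 2.9, "hand": 0}, {"x": 0.67, "y": -0.04, "z": 0, "ax": 0, "ay": 0, "az": 3.8, "hand": 0}, {"x": 0.75, "y": -0.03, "z": 0, "ax": 0, "ay": 0, "az": 4.8, "hand": 0}]}}

```text
clock: 8.35
eef_pos: [561.2, -10.2, 34.5]
tcp_rot: [3.141, -0.0, 0.989]
contact_force: [-1.9, -2.0, 0.3]
opening: 0.002
grasp_force: 1.3
```

```bash
python3 -c "
from h import *
arc([.5,.6,.7,.8,.9,1.0,1.1,1.2,1.3])"
```

```text
8.35 [ -9.6 -81.2  34.5] [-1.9 -2.   0.3]
0.5 [-0.02 -0.01  0.03] [ 0.01 -0.   -0.04]
0.6 [ 0.06 -0.04  0.03] [ 0.01 -0.    0.91]
0.7 [ 0.14 -0.06  0.03] [ 0.01 -0.    1.87]
0.8 [ 0.22 -0.08  0.03] [ 0.01 -0.    2.82]
0.9 [ 0.3  -0.08  0.03] [ 0.01 -0.    3.78]
1.0 [ 0.39 -0.08  0.03] [ 0.01 -0.    4.73]
1.1 [ 0.47 -0.07  0.03] [ 0.01 -0.    5.69]
1.2 [ 0.55 -0.05  0.03] [ 0.01 -0.    6.64]
1.3 [ 0.63 -0.03  0.03] [ 0.01 -0.    7.6 ]
```

The contact force is about 2.8 N, as expected, so the handle is turning. Continuing.

Call:
{"api": "drive_tool", "payload": {"plan": [{"x": 0.06, "y": -0.04, "z": 0.03, "ax": 0, "ay": 0, "az": 0.9, "hand": 0}, {"x": 0.14, "y": -0.06, "z": 0.03, "ax": 0, "ay": 0, "az": 1.9, "hand": 0}, {"x": 0.22, "y": -0.08, "z": 0.03, "ax": 0, "ay": 0, "az": 2.8, "hand": 0}, {"x": 0.3, "y": -0.08, "z": 0.03, "ax": 0, "ay": 0, "az": 3.8, "hand": 0}, {"x": 0.39, "y": -0.08, "z": 0.03, "ax": 0, "ay": 0, "az": 4.7, "hand": 0}, {"x": 0.47, "y": -0.07, "z": 0.03, "ax": 0, "ay": 0, "az": 5.7, "hand": 0}, {"x": 0.55, "y": -0.05, "z": 0.03, "ax": 0, "ay": 0, "az": 6.6, "hand": 0}, {"x": 0.63, "y": -0.03, "z": 0.03, "ax": 0, "ay": 0, "az": 7.6, "hand": 0}]}}

```text
clock: 9.15
eef_pos: [576.2, 17.5, 32.7]
tcp_rot: [-3.141, 0.001, 0.193]
contact_force: [-3.1, 0.8, 1.2]
opening: -0.001
grasp_force: 1.4
```

```bash
python3 -c "
from h import *
arc([1.3,1.4,1.5,1.57,1.6,1.63])"
```

```text
9.15 [  3.3 -52.4  32.7] [-3.1  0.8  1.2]
1.3 [ 0.02  0.02 -0.01] [-0.    0.01 -0.  ]
1.4 [ 0.1  -0.01 -0.01] [-0.    0.01  0.95]
1.5 [ 0.18 -0.04 -0.01] [-0.    0.01  1.91]
1.57 [ 0.24 -0.05 -0.01] [-0.    0.01  2.57]
1.6 [ 0.26 -0.05 -0.01] [-0.    0.01  2.86]
1.63 [ 0.28 -0.05 -0.01] [-0.    0.01  3.15]
```

Call:
{"api": "drive_tool", "payload": {"plan": [{"x": 0.1, "y": -0.01, "z": 0, "ax": 0, "ay": 0, "az": 0.9, "hand": 0}, {"x": 0.18, "y": -0.04, "z": 0, "ax": 0, "ay": 0, "az": 1.9, "hand": 0}, {"x": 0.23, "y": -0.05, "z": 0, "ax": 0, "ay": 0, "az": 2.6, "hand": 0}, {"x": 0.26, "y": -0.05, "z": 0, "ax": 0, "ay": 0, "az": 2.6, "hand": 0}, {"x": 0.28, "y": -0.05, "z": 0, "ax": 0, "ay": 0, "az": 2.6, "hand": 0}, {"x": 0.28, "y": -0.05, "z": 0, "ax": 0, "ay": 0, "az": 2.6, "hand": 0}]}}

```text
clock: 9.75
eef_pos: [590.1, 22.1, 32.5]
tcp_rot: [-3.141, -0.0, -0.073]
contact_force: [-1.0, 0.7, 0.6]
opening: -0.002
grasp_force: 1.0
```

Call:
{"api": "drive_tool", "payload": {"plan": [{"x": 0.04, "y": 0, "z": 0, "ax": 0, "ay": 0, "az": 0, "hand": 0}, {"x": 0.07, "y": 0, "z": 0, "ax": 0, "ay": 0, "az": 0, "hand": 0}, {"x": 0.1, "y": 0, "z": 0, "ax": 0, "ay": 0, "az": 0, "hand": 0}, {"x": 0.1, "y": 0, "z": 0, "ax": 0, "ay": 0, "az": 0, "hand": 0}]}}

```text
clock: 10.15
eef_pos: [591.0, 21.6, 31.9]
tcp_rot: [3.141, 0.008, -0.075]
contact_force: [-14.0, 4.5, 11.1]
opening: 0.001
grasp_force: 7.7
```

The force rose to 14 N at the expected angle. I'll back off, lift and check.

Call:
{"api": "drive_tool", "payload": {"plan": [{"x": -0.15, "y": 0, "z": 0, "ax": 0, "ay": 0, "az": 0, "hand": 0}, {"x": -0.4, "y": 0, "z": 0, "ax": 0, "ay": 0, "az": 0, "hand": 0}, {"x": -0.5, "y": 0, "z": -0.5, "ax": 0, "ay": 0, "az": 0, "hand": 0}, {"x": -0.5, "y": 0, "z": -1.2, "ax": 0, "ay": 0, "az": 0, "hand": 0}, {"x": -1.0, "y": 0.3, "z": -2.0, "ax": 0, "ay": 0, "az": 0, "hand": 0}, {"x": -1.8, "y": 1, "z": -2.4, "ax": 0, "ay": 0, "az": 0, "hand": 0}, {"x": -2.6, "y": 1.8, "z": -2.4, "ax": 0, "ay": 0, "az": 0, "hand": 0}, {"x": -3.4, "y": 2.6, "z": -2.4, "ax": 0, "ay": 0, "az": 0, "hand": 0}]}}

```text
clock: 10.95
eef_pos: [429.6, -83.7, 153.1]
tcp_rot: [3.141, -0.003, -0.074]
contact_force: [-0.2, -1.2, 0.0]
opening: 0.0
grasp_force: 0.0
```

```bash
python3 -c "
from h import *
a=imaging.grab_frame('scene')[:,:,::-1];b=imaging.grab_frame('top')[:,:,::-1]
cv2.imwrite('pics/b4.png',b)
h=cv2.inRange(cv2.cvtColor(b,cv2.COLOR_BGR2HSV),(45,120,80),(75,255,255))
v,u=np.nonzero(h);X=np.array([inbox(ray('top',q,46)) for q in zip(u,v)]);print(X.min(0),X.max(0),X.mean(0))
Y=X[X[:,1]>-70]; print('angle off', np.polyfit(Y[:,1],Y[:,0],1))
o=np.vstack([cv2.resize(a[170:310,150:430],None,fx=2.1,fy=2.1),cv2.resize(b[180:310,200:480],None,fx=2.1,fy=2.1)])
cv2.imwrite('pics/t5.png',o)"
```

```text
[ 22.68637268 -91.72782244  46.        ] [ 41.35613991 -23.8960089   46.        ] [ 31.74884834 -57.28943512  46.        ]
angle off [1.22714830e-03 3.19395592e+01]
```

View pics/t5.png

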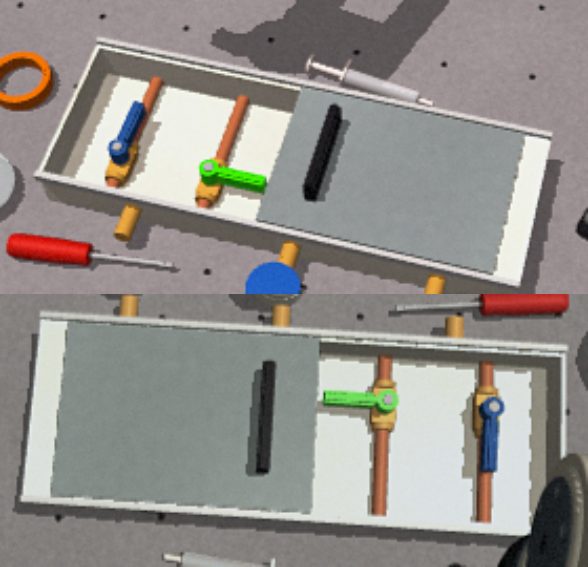

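Green now lies square across its pipe, at top crop (325–398,400), within about 0.001 rad of box +y. The cover is still fully open and blue and the loose things haven't moved.

```bash
python3 -c "
from rig import r
print(r.sign_off())"
```

```text
the job is handed in; nothing more can be done
None
```

The job is handed in: the cover is pushed fully open against its stop and the green valve is shut square across its pipe. Blue and every loose thing in view look unmoved, and it took about 11 s of the 48 s allowed.

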